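# Lids back on the mug, tumbler and mortar

### The job

Pick out the three knobbed wooden lids from among the things on the worktop and put each on the vessel it fits: the small lid on the white mug, the middle one on the cream tumbler, the large one on the grey mortar. Each lid shall sit flat on the rim all round with its plug in the mouth and its knob up. Let go of all of them, and leave the vessels, the garlic and the lemon standing where they are.

Things in the scene. Friction and masses are not known exactly. Their poses are not given: they have to be found in the camera images.
- small_lid: the small of three round plain-wood lids, plate 84 mm across. From the underside up: plug 54 mm across, 0 to 10 mm; plate 10 to 18 mm; upright round knob 26 mm across, 22 to 50 mm, domed top at 54 mm. Lies knob up on the worktop at the start. Origin: centre of the plug's underside, z up. Seated on the mug, the plate rests on the rim and the origin is 10 mm below the mouth point.
- middle_lid: the middle of three round plain-wood lids, plate 103 mm across. From the underside up: plug 80 mm across, 0 to 10 mm; plate 10 to 18 mm; upright round knob 26 mm across, 22 to 50 mm, domed top at 54 mm. Lies knob up on the worktop at the start. Origin: centre of the plug's underside, z up. Seated on the tumbler, the plate rests on the rim and the origin is 10 mm below the mouth point.
- large_lid: the large of three round plain-wood lids, plate 124 mm across. From the underside up: plug 85 mm across, 0 to 10 mm; plate 10 to 18 mm; upright round knob 26 mm across, 22 to 50 mm, domed top at 54 mm. Lies knob up on the worktop at the start. Origin: centre of the plug's underside, z up. Seated on the mortar, the plate rests on the rim and the origin is 10 mm below the mouth point.
- mug_mouth (a point): centre of the mouth of the white mug, 80 mm across and 91 mm high, with a side handle standing out along this frame's -y to 72 mm from the axis; mouth about 70 mm wide inside. The point lies on the axis at rim height; z up. The vessel is open, empty and loose on the worktop.
- tumbler_mouth (a point): centre of the mouth of the cream stoneware tumbler without a handle, 105 mm across and 113 mm high; mouth about 92 mm wide inside. The point lies on the axis at rim height; z up. The vessel is open, empty and loose on the worktop.
- mortar_mouth (a point): centre of the mouth of the grey marble mortar on a foot, 125 mm across the rim and 107 mm high; mouth about 98 mm wide inside. The point lies on the axis at rim height; z up. The vessel is open, empty and loose on the worktop.
- garlic: bulb of garlic, 60 mm across and 59 mm high, loose among the things; to be left where it is. Origin: centre of its underside.
- lemon: yellow lemon lying on its side, 71 x 53 mm and 51 mm high, loose among the things; to be left where it is. Origin: centre of its underside, x along its length.

How it is judged:
At the end, for the whole second after the job is handed in: Small lid on mug, middle on tumbler, large on mortar: each within 12 mm of the mouth's centre, underside 5 to 15 mm below the mouth point, tilt under 0.08 rad, at rest; vessels upright (0.08 rad) and within 40 mm, garlic and lemon within 30 mm, of where they stood (horizontal distance between small_lid and mug_mouth below 0.012 m and z of small_lid in the frame of mug_mouth between -0.015 and -0.005 m and angle between each of small_lid, mug_mouth, middle_lid, tumbler_mouth, large_lid, mortar_mouth's own z axis and vertical below 0.08 rad and linear speed of each of small_lid, middle_lid, large_lid below 0.02 m/s and distance of each of mug_mouth, tumbler_mouth, mortar_mouth from where it was at the start of the episode below 0.04 m and horizontal distance between middle_lid and tumbler_mouth below 0.012 m and z of middle_lid in the frame of tumbler_mouth between -0.015 and -0.005 m and horizontal distance between large_lid and mortar_mouth below 0.012 m and z of large_lid in the frame of mortar_mouth between -0.015 and -0.005 m and distance of each of garlic, lemon from where it was at the start of the episode below 0.03 m); the robot touches nothing.
It fails at once if the mug is shoved more than 40 mm or tipped over (distance of mug_mouth from where it was at the start of the episode above 0.04 m or angle between mug_mouth's own z axis and vertical above 0.5 rad).
It fails at once if the tumbler is shoved more than 40 mm or tipped over (distance of tumbler_mouth from where it was at the start of the episode above 0.04 m or angle between tumbler_mouth's own z axis and vertical above 0.5 rad).
It fails at once if the mortar is shoved more than 40 mm or tipped over (distance of mortar_mouth from where it was at the start of the episode above 0.04 m or angle between mortar_mouth's own z axis and vertical above 0.5 rad).
It fails at once if the garlic is pushed more than 30 mm from its place (distance of garlic from where it was at the start of the episode above 0.03 m).
It fails at once if the lemon is pushed more than 30 mm from its place (distance of lemon from where it was at the start of the episode above 0.03 m).
It also fails if it takes over 80 s, if anything falls off the work surface, if the arm or the gripper's body presses on something with over 40 N, if the wrist force passes 120 N, or if a joint passes its speed limit or range.

### The arm

A 6-joint arm with a two-finger parallel gripper is mounted at the origin on a cart in front of the work surface, level with it; the furniture and walls round the work are solid. World frame = base frame: x ahead of the robot, y to its left, z up, the work surface at z = 0. Lengths are in m, angles in rad, forces in N, time in s.
With the tool pointing down it reaches from about 0.35 to 0.975 m from the base axis. Payload 4.9 kg.
Tool frame: the origin (TCP) lies at the very end of the fingers, on their centre line; the grasp point (between the pads) lies 19 mm behind it (ctrl.grasp_offset is the distance from the TCP to the grasp point, in m); z points along the fingers, y is the line along which they close (so a half turn about z gives the same grasp; the last joint's range is limited). The gripper opens to 85 mm and grips with 20 to 120 N. Pads are 22 mm wide; open, the fingers measure 114 mm over their backs; the gripper's body (76 mm by 85 mm) begins 54 mm behind the grasp point. The pads swing forward as they close: fully open they stand 13 mm farther back than shut.
Start: joints at [-1.379, 0.053, 1.613, -0, 1.476, -0.119], TCP at [0.191, -0.595, 0.231] pointing down, gripper open.
Joint ranges: [-3.01, 3.01], [-1.01, 2.22], [0.06, 2.58], [-1.02, 4.17], [0.09, 2.62], [-3.14, 3.14]. Speed limits (rad/s): [2.57, 2.57, 3.14, 3.14, 3.14, 3.14].

### API

Orientations are given as a rotation vector (axis times angle).
In Python, from station import ctrl, optics gives the robot as it stands.
- The arm moves only by the shell command python3 -m handwheel 'ROWS' [OPENING] [FORCE]. ROWS is JSON, a list of rows, each an object of numbers: "tx", "ty", "tz": the shift along the tool's x, y, z in mm; "roll": the turn about the tool's z in rad. A call has 1 to 12 rows; each row shifts and turns the commanded pose from where the row before left it, along the tool's axes as they then stand; what a row does not reach is not made up. A row lasts 1/12 s, in which the tool goes at most 41.7 mm and 7.16 degrees, less where a joint would pass 70% of its speed; a pose out of reach is approached as far as the arm can. A call with a gripper value outside its range is refused whole. OPENING is the finger opening in mm, from 0 to 85.4, set as the call begins (- or left out, the last holds). The fingers move at their own pace and stop on an object; FORCE is the grip in N (left out, the last holds). Time passes only in rows, so rows that do not move let the fingers close. It gives the time, the measured TCP pose, the force, the opening and the grip force at its end, in the units of the state.
- ctrl.get_obs(): the state, without advancing time (a new reading comes with each control period).
- optics.get_image(name): name is "scene" or "side" or "wrist"; returns (picture, depth): 384x512x3 uint8, red, green, blue; 384x512 float32, m along the optical axis (not along the pixel's ray), 0 where there is no reading.
- optics.camera_params(name): a dict with "mtx" (3x3 intrinsics, pixels), "extrinsics" (4x4, takes a point from camera to world coordinates); the wrist camera has in their place "tool_from_camera" (4x4, takes a point from camera to tool coordinates, whose origin is the TCP and whose axes are the flange's). Camera axes: x right, y down, z forward; pixel columns grow to the right and rows downward; lengths in m; the calibration is good to about 2 mm. A picture is of the moment at which its call begins: read the wrist's pose just before it. camera_params takes no time and is no camera call.
- ctrl.finish_job(): hands the job in; it is judged then, once.
The state is a dict: "t": time; "q": joint angles; "dq": joint speeds; "effort": joint torques, N m; "tool_pos": TCP position; "tool_rot": TCP orientation; "contact_force": force on the tool from outside, world axes, zero at the start; "wrist_torque": the same for the moment, N m; "opening": finger opening in m; "grip_force": force on a finger pad.
Only numpy, scipy, OpenCV 4.12 (cv2) and the standard library are available. Lean on these libraries where they do the work, as an engineer would, in place of code of your own. Each camera call takes 0.05 s, during which the arm holds its last target. There are 200 camera calls.

## Working session

There is one attempt and no reset: what is moved stays moved. The work goes in short steps, Python scripts to look and compute and a shell command to move; the robot and the scene stay as the last step left them, time stands still between calls to the robot, and variables do not carry over. Pictures are saved under pics/ and viewed, at most 14 in all, crops included, and the job is handed in when it is done.

```bash
ls; mkdir -p pics; python3 - <<'E'
from station import ctrl, optics
import cv2, numpy as np
print(ctrl.get_obs(), ctrl.grasp_offset)
for n in ["scene","side"]:
    p,d=optics.get_image(n); cv2.imwrite(f"pics/{n}0.png",p[:,:,::-1]); np.savez(f"{n}0.npz",p=p,d=d)
    print(n,optics.camera_params(n))
print(optics.camera_params("wrist"))
E
```

```text
pics
{'t': 0.0, 'q': array([-1.37898097e+00,  5.33584094e-02,  1.61427858e+00,  2.00996322e-06,
        1.47600449e+00, -1.18980092e-01]), 'dq': array([ 7.22543805e-04, -4.77691268e-04,  6.89249863e-04, -2.83469509e-05,
        1.26004997e-03,  8.64072578e-04]), 'effort': array([ 1.18922115e-03, -3.93677008e+01, -3.70177031e+01, -2.54681345e-04,
        6.94888717e-03,  7.45317152e-06]), 'tool_pos': array([ 0.19102925, -0.59444193,  0.23007127]), 'tool_rot': array([-3.10171381e+00, -4.85916655e-01,  1.13961281e-04]), 'contact_force': array([-0.40936512,  0.78598686,  0.19154901]), 'wrist_torque': array([ 0.04501215, -0.01980061, -0.02037835]), 'grip_force': 0.0, 'opening': 0.08541794857376996} 0.0187
scene {'mtx': array([[460.35287768,   0.        , 250.5382489 ],
       [  0.        , 460.35287768, 188.93823015],
       [  0.        ,   0.        ,   1.        ]]), 'extrinsics': array([[ 0.97883659, -0.17322685,  0.10895594,  0.38782333],
       [-0.20461492, -0.83734011,  0.50694604, -0.53739187],
       [ 0.00341651, -0.51851134, -0.85506393,  1.07617772],
       [ 0.        ,  0.
[... 291 characters left out ...]
0.3031855 , -0.69937582,  0.64726502, -0.49661588],
       [ 0.00431776, -0.6782204 , -0.73484587,  0.70111074],
       [ 0.        ,  0.        ,  0.        ,  1.        ]])}
{'mtx': array([[325.50373805,   0.        , 254.51885506],
       [  0.        , 325.50373805, 191.91878963],
       [  0.        ,   0.        ,   1.        ]]), 'tool_from_camera': array([[ 3.38579573e-04, -9.54491760e-01, -2.98237096e-01,
         7.73374663e-02],
       [ 9.99999927e-01,  2.71159638e-04,  2.67437920e-04,
         1.65932259e-04],
       [-1.74397427e-04, -2.98237165e-01,  9.54491783e-01,
        -1.42698057e-01],
       [ 0.00000000e+00,  0.00000000e+00,  0.00000000e+00,
         1.00000000e+00]])}
```

View pics/scene0.png

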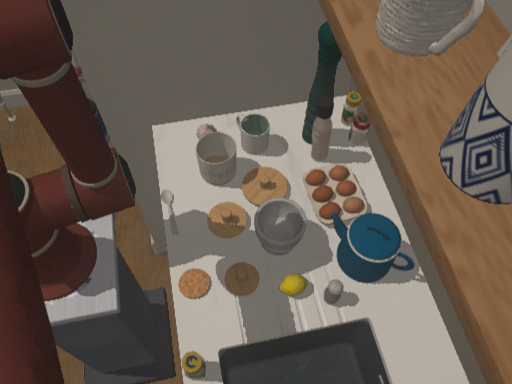

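View pics/side0.png

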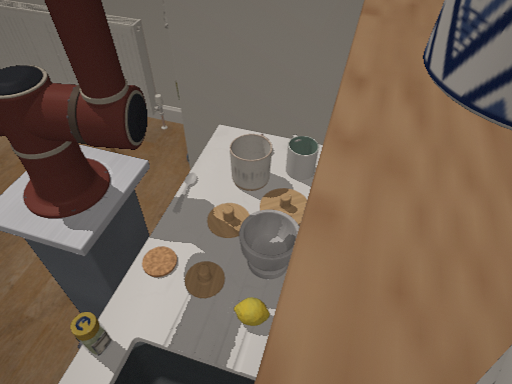

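The scene view shows the tumbler at (217,158), mug (255,132), mortar (280,227), and lids at (228,219), (265,186) and (241,279). The garlic is at (205,132) beside the tumbler and the lemon at (292,285). A wooden shelf overhangs the right side. The side view agrees.

```bash
cat > h.py <<'E'
import numpy as np, cv2
from station import ctrl, optics
from scipy.spatial.transform import Rotation as R
def cloud(name,p,d,T=None):
    c=optics.camera_params(name); K=c["mtx"]; T=c["extrinsics"] if T is None else T
    v,u=np.nonzero(d>0); z=d[v,u]
    P=np.c_[(u-K[0,2])/K[0,0]*z,(v-K[1,2])/K[1,1]*z,z]
    return P@T[:3,:3].T+T[:3,3], p[v,u]
def snap(name):
    T=None
    if name=="wrist":
        o=ctrl.get_obs(); M=np.eye(4); M[:3,:3]=R.from_rotvec(o["tool_rot"]).as_matrix(); M[:3,3]=o["tool_pos"]
        T=M@optics.camera_params("wrist")["tool_from_camera"]
    p,d=optics.get_image(name); return p,d,T
def circ(P):  # least-squares circle
    A=np.c_[2*P,np.ones(len(P))]; s=np.linalg.lstsq(A,(P**2).sum(1),rcond=None)[0]
    return s[0],s[1],np.sqrt(s[2]+s[0]**2+s[1]**2)
E
python3 - <<'E'
from h import *
X0,Y0,S=0.2,-0.75,1.5e-3; H=(500,530)
tiles=[]
for n in ["scene","side"]:
    z=np.load(n+"0.npz"); P,C=cloud(n,z["p"],z["d"])
    k=np.argsort(P[:,2]); P,C=P[k],C[k]
    print(n,[ (np.percentile(P[:,i],[0,50,100]).round(2)) for i in range(3)])
    im=np.zeros((400,600,3),np.uint8)  # col: -y , row: -x
    c=((0.3-P[:,1])/S/1.).astype(int); r=((0.95-P[:,0])/S).astype(int)
    ok=(c>=0)&(c<600)&(r>=0)&(r<400)&(P[:,2]<0.35)&(P[:,2]>-.02)
    im[r[ok],c[ok]]=C[ok][:,::-1]; tiles.append(im)
    hi=P[(P[:,2]>.3)]; print("high",np.percentile(hi,[1,50,99],axis=0).round(2).tolist())
im=cv2.medianBlur(cv2.dilate(tiles[0],np.ones((2,2))),3)
for i in range(0,600,100):
    cv2.putText(im,f"{0.3-i*S:.2f}",(i,395),0,.4,(0,255,0)); cv2.line(im,(i,0),(i,399),(0,90,0))
    if i<400: cv2.putText(im,f"{.95-i*S:.2f}",(0,i+10),0,.4,(0,255,0)); cv2.line(im,(0,i),(599,i),(0,90,0))
cv2.imwrite("pics/ortho.png",im)
E
```

```text
scene [array([-0.63,  0.53,  0.9 ]), array([-0.52, -0.06,  1.46]), array([-0.92,  0.1 ,  0.77])]
high [[0.13, -0.5, 0.3], [0.65, -0.13, 0.59], [0.89, 0.38, 0.74]]
side [array([-1.79,  0.49,  0.73]), array([-0.47, -0.17,  1.47]), array([-0.91,  0.26,  0.65])]
high [[0.04, -0.46, 0.31], [0.68, -0.38, 0.6], [0.72, 0.38, 0.64]]
```

View pics/ortho.png

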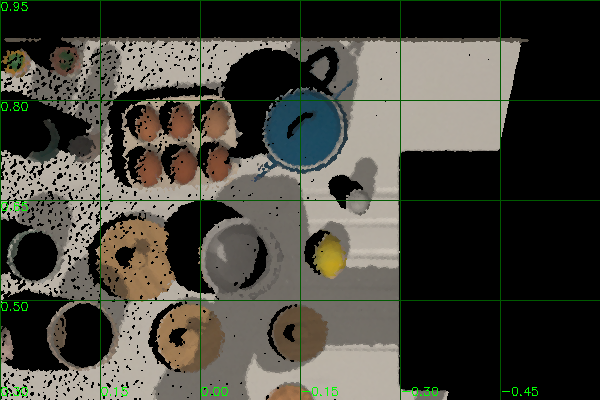

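The ortho map (x up, y left) gives the large lid near (0.56, 0.09), the middle lid near (0.45, 0.02) and the small lid near (0.45, -0.15). The vessels are the mug near (0.56, 0.25), the tumbler near (0.45, 0.18) and the mortar near (0.56, -0.06).

```bash
python3 - <<'E'
from h import *
D={n:cloud(n,np.load(n+"0.npz")["p"],np.load(n+"0.npz")["d"])[0] for n in ["scene","side"]}
vs={"mug":(.56,.25,.091,.040),"tumbler":(.45,.18,.113,.0525),"mortar":(.56,-.055,.107,.0625)}
ls={"large":(.56,.09,.062),"middle":(.45,.02,.0515),"small":(.45,-.147,.042)}
for cam,P in D.items():
    for n,(x,y,h,r) in vs.items():
        q=P[(np.hypot(P[:,0]-x,P[:,1]-y)<r+.03)&(abs(P[:,2]-h)<.006)][:,:2]
        c=(x,y)
        for _ in range(6):
            dd=np.hypot(*(q-c).T); k=abs(dd-r+.003)<.010; c=circ(q[k])[:2]
        e=circ(q[k]);print(cam,n,np.round(e,4),k.sum())
    for n,(x,y,r) in ls.items():
        q=P[(np.hypot(P[:,0]-x,P[:,1]-y)<.075)&(abs(P[:,2]-.018)<.005)]
        kb=P[(np.hypot(P[:,0]-x,P[:,1]-y)<.03)&(P[:,2]>.042)&(P[:,2]<.06)]
        m=cv2.minEnclosingCircle((q[:,:2]*1000).astype(np.float32))
        print(cam,n,np.round(m[0],1),round(m[1],1),"knob",kb.mean(0).round(4),kb[:,2].max().round(3),len(kb))
    s=P[(P[:,2]>.35)&(P[:,0]>.4)]; print("shelf",np.percentile(s,[0,2,5,50,100],axis=0).round(2).tolist())
o=ctrl.get_obs();print(R.from_rotvec(o["tool_rot"]).as_matrix().round(3))
E
```

```text
scene mug [0.5667 0.2481 0.0384] 145
scene tumbler [0.4473 0.1761 0.0504] 232
scene mortar [ 0.5618 -0.061   0.0575] 651
scene large [559.6  96.2] 63.5 knob [0.5606 0.0917 0.0517] 0.058 83
scene middle [457.9  22.1] 67.2 knob [0.4432 0.0129 0.0518] 0.059 89
scene small [ 449.5 -149.5] 42.6 knob [ 0.4494 -0.1517  0.0522] 0.059 102
shelf [[0.4, -0.52, 0.35], [0.5, -0.49, 0.37], [0.65, -0.46, 0.4], [0.69, -0.23, 0.6], [0.9, 0.39, 0.77]]
side mug [0.5678 0.2486 0.0386] 167
side tumbler [0.4485 0.1764 0.0504] 271
side mortar [ 0.563  -0.0608  0.0573] 775
side large [562.   96.6] 62.4 knob [0.5624 0.0915 0.0515] 0.057 100
side middle [455.3  26.2] 66.2 knob [0.4459 0.012  0.0519] 0.057 102
side small [ 450.5 -148.9] 42.7 knob [ 0.4527 -0.1519  0.0523] 0.057 138
shelf [[0.4, -0.47, 0.35], [0.6, -0.46, 0.38], [0.65, -0.46, 0.59], [0.68, -0.39, 0.6], [0.73, 0.39, 0.65]]
[[ 0.952  0.306 -0.   ]
 [ 0.306 -0.952  0.002]
 [ 0.    -0.002 -1.   ]]
```

```bash
python3 - <<'E'
from h import *
P=np.vstack([cloud(n,np.load(n+"0.npz")["p"],np.load(n+"0.npz")["d"])[0] for n in ["scene","side"]])
s=P[(P[:,2]>.12)&(P[:,2]<.5)&(P[:,0]>.6)&(P[:,1]>.1)]
for y in np.arange(.1,.4,.04):
    k=s[(s[:,1]>=y)&(s[:,1]<y+.04)]; print(round(y,2),len(k),k.min(0).round(3) if len(k) else "",k.max(0).round(3) if len(k) else "")
q=P[(np.hypot(P[:,0]-.4445,P[:,1]-.0125)<.057)&(abs(P[:,2]-.018)<.004)]
print(cv2.minEnclosingCircle((q[:,:2]*1000).astype(np.float32)))
E
python3 -m handwheel '[{"roll":0.104},{"roll":0.104},{"roll":0.104},{"tx":20,"ty":-34},{"tx":20,"ty":-34},{"tx":20,"ty":-34},{"tx":20,"ty":-34},{"tx":20,"ty":-34},{"tx":20,"ty":-34},{"tx":20,"ty":-34},{"tx":20,"ty":-34}]' 60 40
```

```text
0.1 0  
0.14 561 [0.707 0.149 0.12 ] [0.756 0.18  0.225]
0.18 561 [0.708 0.18  0.12 ] [0.761 0.22  0.392]
0.22 1119 [0.708 0.22  0.12 ] [0.77  0.258 0.397]
0.26 12 [0.713 0.26  0.137] [0.732 0.269 0.394]
0.3 0  
0.34 2997 [0.6   0.374 0.12 ] [0.865 0.38  0.405]
0.38 3053 [0.6  0.38 0.12] [0.869 0.386 0.404]
((443.57110595703125, 15.365945816040039), 52.579952239990234)$[0]: bad value
```

```bash
python3 -m handwheel '[{"tx":0,"ty":0,"tz":0,"roll":0.104},{"tx":0,"ty":0,"tz":0,"roll":0.104},{"tx":0,"ty":0,"tz":0,"roll":0.104}]' 60 40
```

```text
t: 0.35
tool_pos: [0.1911, -0.5947, 0.2305]
tool_rot: [-3.14, 0.01, 0.0]
contact_force: [-0.3, -0.0, 0.6]
opening: 0.06
grip_force: 0.0
```

```bash
python3 -m handwheel '[{"tx":20,"ty":-34,"tz":0,"roll":0},{"tx":20,"ty":-34,"tz":0,"roll":0},{"tx":20,"ty":-34,"tz":0,"roll":0},{"tx":20,"ty":-34,"tz":0,"roll":0},{"tx":20,"ty":-34,"tz":0,"roll":0},{"tx":20,"ty":-34,"tz":0,"roll":0},{"tx":20,"ty":-34,"tz":0,"roll":0},{"tx":20,"ty":-34,"tz":0,"roll":0}]' 60 40
python3 -m handwheel '[{"tx":20,"ty":-34,"tz":0,"roll":0},{"tx":20,"ty":-34,"tz":0,"roll":0},{"tx":20,"ty":-34,"tz":0,"roll":0},{"tx":20,"ty":-34,"tz":0,"roll":0},{"tx":10,"ty":-34,"tz":0,"roll":0},{"tx":0,"ty":0,"tz":0,"roll":0},{"tx":0,"ty":0,"tz":0,"roll":0},{"tx":0,"ty":0,"tz":0,"roll":0}]'
python3 - <<'E'
from h import *
p,d,T=snap("wrist"); cv2.imwrite("pics/w1.png",p[:,:,::-1]); P,C=cloud("wrist",p,d,T)
o=ctrl.get_obs(); print(o["tool_pos"],o["tool_rot"])
for n,(x,y,r) in {"small":(.45,-.15,.042),"middle":(.444,.014,.0515)}.items():
    m=np.hypot(P[:,0]-x,P[:,1]-y); q=P[(m<r+.006)&(abs(P[:,2]-.018)<.004)]; k=P[(m<.03)&(P[:,2]>.044)&(P[:,2]<.06)]
    if len(q)>50: print(n,cv2.minEnclosingCircle((q[:,:2]*1000).astype(np.float32)),k.mean(0),cv2.minEnclosingCircle((k[:,:2]*1000).astype(np.float32)))
E
```

```text
t: 1.02
tool_pos: [0.3518, -0.3213, 0.2308]
tool_rot: [-3.141, 0.003, 0.0]
contact_force: [0.4, 0.0, 0.1]
opening: 0.06
grip_force: 0.0
t: 1.68
tool_pos: [0.4414, -0.1535, 0.2309]
tool_rot: [3.141, -0.001, -0.001]
contact_force: [-0.2, -0.1, 0.1]
opening: 0.0602
grip_force: 0.0
[ 0.44127798 -0.15407696  0.23104403] [ 3.14135078e+00 -3.40827869e-03 -8.84380117e-04]
small ((451.7414245605469, -150.3590545654297), 41.945533752441406) [ 0.452891   -0.15040375  0.05250498] ((451.8863830566406, -150.31895446777344), 12.940094947814941)
middle ((445.4493408203125, 14.431665420532227), 51.837982177734375) [0.44627382 0.0119968  0.05200456] ((445.3370056152344, 13.899872779846191), 13.067740440368652)
```

View pics/w1.png

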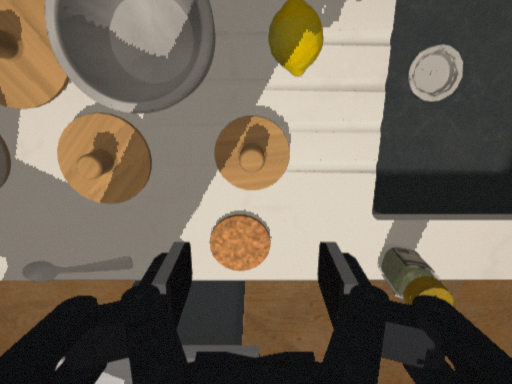

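The wrist view shows the small lid's knob at (252,158) and the middle lid's at (95,165), both clear of other things. The plate and knob circles agree in size.

```bash
python3 -m handwheel '[{"tx":10,"ty":-4,"tz":30,"roll":0},{"tx":0,"ty":0,"tz":40,"roll":0},{"tx":0,"ty":0,"tz":40,"roll":0},{"tx":0,"ty":0,"tz":30,"roll":0},{"tx":0,"ty":0,"tz":25,"roll":0},{"tx":0,"ty":0,"tz":20,"roll":0},{"tx":0,"ty":0,"tz":10,"roll":0},{"tx":0,"ty":0,"tz":10,"roll":0},{"tx":0,"ty":0,"tz":0,"roll":0},{"tx":0,"ty":0,"tz":0,"roll":0}]' 60 40
python3 -m handwheel '[{"tx":0,"ty":0,"tz":0,"roll":0},{"tx":0,"ty":0,"tz":0,"roll":0},{"tx":0,"ty":0,"tz":0,"roll":0},{"tx":0,"ty":0,"tz":0,"roll":0},{"tx":0,"ty":0,"tz":0,"roll":0},{"tx":0,"ty":0,"tz":0,"roll":0}]' 10 40
```

```text
t: 2.57
tool_pos: [0.452, -0.1501, 0.0269]
tool_rot: [3.141, -0.003, 0.001]
contact_force: [0.1, -0.2, 0.1]
opening: 0.06
grip_force: 0.0
t: 3.07
tool_pos: [0.4528, -0.1499, 0.0278]
tool_rot: [3.14, -0.002, 0.003]
contact_force: [-1.0, -0.3, 4.9]
opening: 0.0247
grip_force: 39.7
```

```bash
python3 -m handwheel '[{"tx":0,"ty":0,"tz":-5,"roll":0},{"tx":0,"ty":0,"tz":-15,"roll":0},{"tx":0,"ty":0,"tz":-30,"roll":0},{"tx":0,"ty":0,"tz":-40,"roll":0},{"tx":0,"ty":0,"tz":-40,"roll":0},{"tx":0,"ty":0,"tz":-30,"roll":0},{"tx":0,"ty":0,"tz":-15,"roll":0}]'
python3 -m handwheel '[{"tx":5,"ty":-18,"tz":0,"roll":0},{"tx":8,"ty":-28,"tz":0,"roll":0},{"tx":11,"ty":-38,"tz":0,"roll":0},{"tx":11,"ty":-38,"tz":0,"roll":0},{"tx":11,"ty":-38,"tz":0,"roll":0},{"tx":11,"ty":-38,"tz":0,"roll":0},{"tx":11,"ty":-38,"tz":0,"roll":0},{"tx":11,"ty":-38,"tz":0,"roll":0},{"tx":11,"ty":-38,"tz":0,"roll":0},{"tx":11,"ty":-38,"tz":0,"roll":0},{"tx":8,"ty":-28,"tz":0,"roll":0},{"tx":4,"ty":-15,"tz":0,"roll":0}]'
python3 -m handwheel '[{"tx":0,"ty":0,"tz":0,"roll":0},{"tx":0,"ty":0,"tz":0,"roll":0}]'
python3 - <<'E'
from h import *
o=ctrl.get_obs(); print(o["tool_pos"],o["tool_rot"],o["opening"])
for n in ["scene","side","wrist"]:
    p,d,T=snap(n); cv2.imwrite(f"pics/{n}2.png",p[:,:,::-1]); P,C=cloud(n,p,d,T)
    x,y,z=o["tool_pos"]; q=P[(np.hypot(P[:,0]-x,P[:,1]-y)<.05)&(abs(P[:,2]-(z-.026+.017))<.006)]
    if len(q)>20: print(n,len(q),cv2.minEnclosingCircle((q[:,:2]*1000).astype(np.float32)),q.mean(0))
    q=P[(np.hypot(P[:,0]-.567,P[:,1]-.248)<.046)&(abs(P[:,2]-.091)<.006)][:,:2]
    if len(q)>20: print("rim",circ(q),len(q))
E
```

```text
t: 3.65
tool_pos: [0.4533, -0.15, 0.2066]
tool_rot: [3.138, -0.001, 0.01]
contact_force: [0.6, -0.4, -0.8]
opening: 0.0244
grip_force: 39.5
t: 4.65
tool_pos: [0.5649, 0.2468, 0.2007]
tool_rot: [-3.141, -0.003, 0.002]
contact_force: [-1.0, -0.7, -0.9]
opening: 0.0246
grip_force: 39.5
t: 4.82
tool_pos: [0.5647, 0.2435, 0.2007]
tool_rot: [3.14, -0.0, -0.002]
contact_force: [-0.6, -0.7, -0.4]
opening: 0.0243
grip_force: 39.5
[0.56467144 0.24346196 0.20069853] [ 3.14044115e+00 -8.00008575e-05 -2.10275256e-03] 0.02427347252545926
scene 486 ((561.2252807617188, 242.496337890625), 42.73428726196289) [0.55807832 0.2335664  0.19161862]
rim (np.float64(0.5666401509855713), np.float64(0.24779847519711573), np.float64(0.03837871150176345)) 119
side 522 ((562.928466796875, 242.50962829589844), 43.04880142211914) [0.56465943 0.23320979 0.19207837]
rim (np.float64(0.5676573407002024), np.float64(0.24870795738056456), np.float64(0.03850622932033478)) 171
wrist 10580 ((563.6949462890625, 242.15023803710938), 42.07096481323242) [0.57942324 0.24226805 0.19140437]
rim (np.float64(0.5684822701887142), np.float64(0.24808018524660216), np.float64(0.038548764360406364)) 601
```

View pics/wrist2.png

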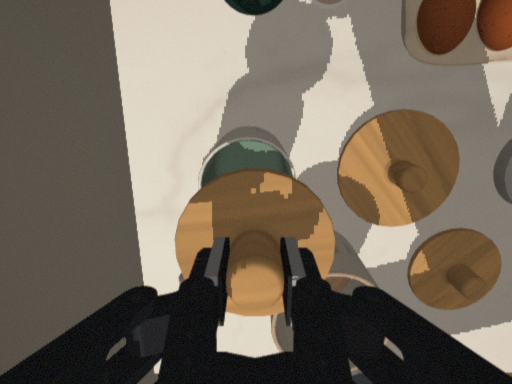

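The lid is held level at about (256,240) with the mug mouth just beyond it at (248,165). It needs about +5 mm in x and +6 mm in y.

```bash
python3 -m handwheel '[{"tx":4,"ty":-5.5,"tz":0,"roll":0},{"tx":0,"ty":0,"tz":20,"roll":0},{"tx":0,"ty":0,"tz":30,"roll":0},{"tx":0,"ty":0,"tz":20,"roll":0},{"tx":0,"ty":0,"tz":0,"roll":0},{"tx":0,"ty":0,"tz":0,"roll":0}]'
python3 - <<'E'
from h import *
o=ctrl.get_obs(); print(o["tool_pos"],o["tool_rot"],o["opening"])
for n in ["side","wrist"]:
    p,d,T=snap(n); P,C=cloud(n,p,d,T)
    x,y,z=o["tool_pos"]; q=P[(np.hypot(P[:,0]-x,P[:,1]-y)<.05)&(abs(P[:,2]-(z-.026+.017))<.006)]
    if len(q)>20: print(n,len(q),cv2.minEnclosingCircle((q[:,:2]*1000).astype(np.float32)),q.mean(0))
E
```

```text
t: 5.47
tool_pos: [0.5684, 0.2482, 0.1301]
tool_rot: [3.141, -0.003, -0.004]
contact_force: [-0.9, 0.2, -0.6]
opening: 0.0245
grip_force: 39.5
[0.56842144 0.24817677 0.13011401] [ 3.14075025 -0.00348525 -0.00436749] 0.024496914373228533
side 485 ((567.373291015625, 249.34078979492188), 43.433406829833984) [0.5679827  0.23940342 0.12134376]
wrist 10592 ((568.3927612304688, 248.96714782714844), 42.253318786621094) [0.58447047 0.24876251 0.12242421]
```

Centred within 1 mm. Lowering to contact.

```bash
python3 -m handwheel '[{"tx":0,"ty":0,"tz":8,"roll":0},{"tx":0,"ty":0,"tz":6,"roll":0},{"tx":0,"ty":0,"tz":3,"roll":0},{"tx":0,"ty":0,"tz":2,"roll":0},{"tx":0,"ty":0,"tz":0,"roll":0},{"tx":0,"ty":0,"tz":0,"roll":0}]'
python3 -m handwheel '[{"tx":0,"ty":0,"tz":2,"roll":0},{"tx":0,"ty":0,"tz":0,"roll":0}]'
python3 -m handwheel '[{"tx":0,"ty":0,"tz":1.5,"roll":0},{"tx":0,"ty":0,"tz":0,"roll":0}]'
```

```text
t: 6.07
tool_pos: [0.5691, 0.249, 0.1122]
tool_rot: [3.142, -0.002, -0.0]
contact_force: [0.6, 0.8, -0.8]
opening: 0.0245
grip_force: 39.5
t: 6.23
tool_pos: [0.5691, 0.249, 0.1102]
tool_rot: [-3.142, 0.002, -0.0]
contact_force: [-0.1, 0.4, -0.3]
opening: 0.0243
grip_force: 39.5
t: 6.4
tool_pos: [0.569, 0.249, 0.1086]
tool_rot: [3.141, -0.002, -0.0]
contact_force: [0.4, 0.3, -0.7]
opening: 0.0243
grip_force: 39.5
```

```bash
python3 -m handwheel '[{"tx":0,"ty":0,"tz":1.5,"roll":0},{"tx":0,"ty":0,"tz":0,"roll":0}]'
python3 -m handwheel '[{"tx":0,"ty":0,"tz":0.5,"roll":0},{"tx":0,"ty":0,"tz":0,"roll":0}]'
```

```text
t: 6.57
tool_pos: [0.5695, 0.2491, 0.1082]
tool_rot: [-3.141, 0.002, -0.001]
contact_force: [-0.8, -0.3, 3.1]
opening: 0.0243
grip_force: 39.9
t: 6.73
tool_pos: [0.5696, 0.2492, 0.1081]
tool_rot: [-3.141, 0.002, -0.001]
contact_force: [-2.0, -0.8, 5.4]
opening: 0.0245
grip_force: 40.2
```

```bash
python3 -m handwheel '[{"tx":0,"ty":0,"tz":0,"roll":0},{"tx":0,"ty":0,"tz":0,"roll":0},{"tx":0,"ty":0,"tz":0,"roll":0},{"tx":0,"ty":0,"tz":0,"roll":0}]' 50 40
python3 -m handwheel '[{"tx":0,"ty":0,"tz":-10,"roll":0},{"tx":0,"ty":0,"tz":-20,"roll":0},{"tx":0,"ty":0,"tz":-30,"roll":0},{"tx":0,"ty":0,"tz":-30,"roll":0},{"tx":0,"ty":0,"tz":-10,"roll":0},{"tx":0,"ty":0,"tz":0,"roll":0}]'
cat > chk.py <<'E'
from h import *
import sys
V={"mug":(.567,.248,.091,.042),"tumbler":(.448,.176,.113,.0515),"mortar":(.5625,-.061,.107,.062)}
def chk(names,cams=("scene","side","wrist")):
    o=ctrl.get_obs(); print(o["t"],o["tool_pos"].round(4))
    for n in cams:
        p,d,T=snap(n); cv2.imwrite(f"pics/{n}_{o['t']:.1f}.png",p[:,:,::-1]); P,C=cloud(n,p,d,T)
        for v in names:
            x,y,h,r=V[v]; m=np.hypot(P[:,0]-x,P[:,1]-y)
            q=P[(m<r+.012)&(abs(P[:,2]-h-.008)<.005)]
            if len(q)>50:
                A=np.linalg.lstsq(np.c_[q[:,:2]-[x,y],np.ones(len(q))],q[:,2],rcond=None)[0]
                c,R0=cv2.minEnclosingCircle((q[:,:2]*1000).astype(np.float32)); print(n,v,np.round(c,1),round(R0,1),"slope",A.round(4),len(q))
if __name__=="__main__": chk(sys.argv[1:])
E
python3 chk.py mug
```

```text
t: 7.07
tool_pos: [0.569, 0.2489, 0.1064]
tool_rot: [3.141, -0.002, -0.001]
contact_force: [0.1, -0.3, -1.3]
opening: 0.0501
grip_force: 0.0
t: 7.57
tool_pos: [0.5714, 0.2497, 0.212]
tool_rot: [-3.139, 0.002, -0.013]
contact_force: [0.1, -0.2, -0.5]
opening: 0.0502
grip_force: 0.0
7.5667 [0.5714 0.2497 0.212 ]
scene mug [567.1 249.9] 43.0 slope [-0.      0.0081  0.0994] 486
side mug [568.  249.4] 42.8 slope [-0.0066  0.0169  0.0997] 473
wrist mug [568.8 249.3] 41.9 slope [-0.0022 -0.0022  0.0986] 6767
```

The small lid is seated, centred within 2 mm and level. Next is the middle lid.

```bash
python3 -m handwheel '[{"tx":-12,"ty":22,"tz":0,"roll":0},{"tx":-18,"ty":34,"tz":0,"roll":0},{"tx":-18,"ty":34,"tz":0,"roll":0},{"tx":-18,"ty":34,"tz":0,"roll":0},{"tx":-18,"ty":34,"tz":0,"roll":0},{"tx":-18,"ty":34,"tz":0,"roll":0},{"tx":-14,"ty":26,"tz":0,"roll":0},{"tx":-8,"ty":15,"tz":0,"roll":0},{"tx":0,"ty":0,"tz":0,"roll":0},{"tx":0,"ty":0,"tz":0,"roll":0}]'
python3 - <<'E'
from h import *
p,d,T=snap("wrist"); P,C=cloud("wrist",p,d,T)
o=ctrl.get_obs(); print(o["tool_pos"],o["tool_rot"])
for n,(x,y,r) in {"large":(.561,.094,.062),"middle":(.4453,.014,.0515)}.items():
    m=np.hypot(P[:,0]-x,P[:,1]-y); q=P[(m<r+.005)&(abs(P[:,2]-.018)<.004)]; k=P[(m<.03)&(P[:,2]>.044)&(P[:,2]<.06)]
    if len(q)>50: print(n,cv2.minEnclosingCircle((q[:,:2]*1000).astype(np.float32)),cv2.minEnclosingCircle((k[:,:2]*1000).astype(np.float32)))
E
```

```text
t: 8.55
tool_pos: [0.4438, 0.0159, 0.2049]
tool_rot: [-3.141, 0.005, 0.004]
contact_force: [-0.1, 0.9, 0.8]
opening: 0.0498
grip_force: 0.0
[0.44430678 0.01643759 0.20525752] [-3.14076968e+00  2.76363908e-03  3.70139129e-03]
large ((562.4468994140625, 94.31227111816406), 61.88605880737305) ((562.4657592773438, 94.36489868164062), 13.120294570922852)
middle ((445.1182556152344, 14.618127822875977), 51.499263763427734) ((445.2939758300781, 14.557140350341797), 12.986653327941895)
```

```bash
python3 -m handwheel '[{"tx":1,"ty":2,"tz":20,"roll":0},{"tx":0,"ty":0,"tz":40,"roll":0},{"tx":0,"ty":0,"tz":40,"roll":0},{"tx":0,"ty":0,"tz":30,"roll":0},{"tx":0,"ty":0,"tz":25,"roll":0},{"tx":0,"ty":0,"tz":14,"roll":0},{"tx":0,"ty":0,"tz":9,"roll":0},{"tx":0,"ty":0,"tz":0,"roll":0},{"tx":0,"ty":0,"tz":0,"roll":0},{"tx":0,"ty":0,"tz":0,"roll":0}]' 50 40
python3 -m handwheel '[{"tx":0,"ty":0,"tz":0,"roll":0},{"tx":0,"ty":0,"tz":0,"roll":0},{"tx":0,"ty":0,"tz":0,"roll":0},{"tx":0,"ty":0,"tz":0,"roll":0},{"tx":0,"ty":0,"tz":0,"roll":0},{"tx":0,"ty":0,"tz":0,"roll":0}]' 10 40
```

```text
t: 9.43
tool_pos: [0.4471, 0.0144, 0.0301]
tool_rot: [3.141, -0.001, 0.003]
contact_force: [-0.2, -0.3, 0.7]
opening: 0.0497
grip_force: 0.0
t: 9.93
tool_pos: [0.4472, 0.0141, 0.0304]
tool_rot: [-3.142, 0.002, -0.004]
contact_force: [-0.5, 1.4, 6.4]
opening: 0.0242
grip_force: 39.9
```

```bash
python3 -m handwheel '[{"tx":0,"ty":0,"tz":-5,"roll":0},{"tx":0,"ty":0,"tz":-15,"roll":0},{"tx":0,"ty":0,"tz":-30,"roll":0},{"tx":0,"ty":0,"tz":-40,"roll":0},{"tx":0,"ty":0,"tz":-40,"roll":0},{"tx":0,"ty":0,"tz":-30,"roll":0},{"tx":0,"ty":0,"tz":-20,"roll":0}]'
python3 -m handwheel '[{"tx":0,"ty":-15,"tz":0,"roll":0},{"tx":0,"ty":-25,"tz":0,"roll":0},{"tx":0,"ty":-35,"tz":0,"roll":0},{"tx":0,"ty":-35,"tz":0,"roll":0},{"tx":0,"ty":-30,"tz":0,"roll":0},{"tx":0,"ty":-22,"tz":0,"roll":0},{"tx":0,"ty":0,"tz":0,"roll":0},{"tx":0,"ty":0,"tz":0,"roll":0},{"tx":0,"ty":0,"tz":0,"roll":0}]'
cat > held.py <<'E'
from h import *
import sys
x0,y0,h,r=[float(a) for a in sys.argv[1:5]]; off=float(sys.argv[5])  # mouth x y h, lid radius, tool z minus lid origin
o=ctrl.get_obs(); x,y,z=o["tool_pos"]; print(o["tool_pos"].round(4),o["tool_rot"].round(4),o["opening"])
for n in ["scene","side","wrist"]:
    p,d,T=snap(n); P,C=cloud(n,p,d,T)
    q=P[(np.hypot(P[:,0]-x,P[:,1]-y)<r+.012)&(abs(P[:,2]-(z-off+.017))<.006)]
    if len(q)>50:
        A=np.linalg.lstsq(np.c_[q[:,:2]-[x,y],np.ones(len(q))],q[:,2],rcond=None)[0]
        print(n,np.round(cv2.minEnclosingCircle((q[:,:2]*1000).astype(np.float32))[0],1),round(cv2.minEnclosingCircle((q[:,:2]*1000).astype(np.float32))[1],1),A.round(4))
    q=P[(np.hypot(P[:,0]-x0,P[:,1]-y0)<r+.006)&(np.hypot(P[:,0]-x0,P[:,1]-y0)>r-.02)&(abs(P[:,2]-h)<.006)][:,:2]
    if len(q)>20: print("rim",np.round(circ(q),4),len(q))
E
python3 held.py .448 .176 .113 .0515 .030
```

```text
t: 10.52
tool_pos: [0.4468, 0.0139, 0.213]
tool_rot: [3.141, -0.002, 0.008]
contact_force: [0.8, 0.1, -1.2]
opening: 0.0242
grip_force: 39.5
t: 11.27
tool_pos: [0.4458, 0.1756, 0.2084]
tool_rot: [3.141, -0.002, -0.001]
contact_force: [0.3, -0.7, -1.1]
opening: 0.0243
grip_force: 39.7
[0.4458 0.1756 0.2084] [ 3.1408e+00 -1.9000e-03 -1.1000e-03] 0.02432930498789889
scene [441.2 175.7] 53.1 [-0.0026  0.0071  0.1968]
rim [0.4473 0.176  0.0502] 147
side [443.3 176.4] 52.4 [-0.0102  0.0222  0.1973]
rim [0.4483 0.1765 0.0502] 260
wrist [443.7 175.6] 51.8 [-0.0065 -0.0014  0.1965]
rim [0.4512 0.1768 0.0487] 935
```

```bash
python3 -m handwheel '[{"tx":4,"ty":-0.5,"tz":0,"roll":0},{"tx":0,"ty":0,"tz":20,"roll":0},{"tx":0,"ty":0,"tz":25,"roll":0},{"tx":0,"ty":0,"tz":12,"roll":0},{"tx":0,"ty":0,"tz":0,"roll":0},{"tx":0,"ty":0,"tz":0,"roll":0}]'
python3 held.py .448 .176 .113 .0515 .030
```

```text
t: 11.92
tool_pos: [0.4498, 0.1762, 0.1513]
tool_rot: [3.141, -0.003, -0.003]
contact_force: [-0.1, -0.0, -1.2]
opening: 0.0241
grip_force: 39.7
[0.4498 0.1762 0.1513] [ 3.1412e+00 -2.8000e-03 -2.7000e-03] 0.02407514315976166
scene [446.6 175.9] 52.0 [-0.0019  0.0074  0.1396]
rim [0.4471 0.1772 0.0514] 115
side [449.5 176.6] 53.2 [-0.0081  0.0187  0.1413]
rim [0.4481 0.1777 0.0513] 140
wrist [449.  176.9] 51.7 [-0.004  -0.0006  0.1411]
rim [0.4505 0.1768 0.0495] 990
```

Centred. Plate top is 0.1405 against 0.121 when seated, so about 19 mm to go.

```bash
python3 -m handwheel '[{"tx":0,"ty":0,"tz":7,"roll":0},{"tx":0,"ty":0,"tz":5,"roll":0},{"tx":0,"ty":0,"tz":3,"roll":0},{"tx":0,"ty":0,"tz":2,"roll":0},{"tx":0,"ty":0,"tz":0,"roll":0},{"tx":0,"ty":0,"tz":0,"roll":0}]'
python3 -m handwheel '[{"tx":0,"ty":0,"tz":1.5,"roll":0},{"tx":0,"ty":0,"tz":0,"roll":0}]'
python3 -m handwheel '[{"tx":0,"ty":0,"tz":1,"roll":0},{"tx":0,"ty":0,"tz":0,"roll":0}]'
```

```text
t: 12.57
tool_pos: [0.4499, 0.1767, 0.1346]
tool_rot: [3.141, -0.002, -0.001]
contact_force: [-0.4, 0.2, -1.3]
opening: 0.0247
grip_force: 39.7
t: 12.73
tool_pos: [0.4501, 0.1767, 0.1333]
tool_rot: [-3.142, 0.002, -0.0]
contact_force: [0.0, -0.2, -0.5]
opening: 0.0242
grip_force: 39.7
t: 12.9
tool_pos: [0.4503, 0.1767, 0.1327]
tool_rot: [-3.141, 0.002, -0.001]
contact_force: [-1.1, 0.1, 1.5]
opening: 0.0242
grip_force: 39.9
```

```bash
python3 -m handwheel '[{"tx":0,"ty":0,"tz":0.7,"roll":0},{"tx":0,"ty":0,"tz":0,"roll":0}]'
python3 -m handwheel '[{"tx":0,"ty":0,"tz":0,"roll":0},{"tx":0,"ty":0,"tz":0,"roll":0},{"tx":0,"ty":0,"tz":0,"roll":0},{"tx":0,"ty":0,"tz":0,"roll":0}]' 50 40
python3 -m handwheel '[{"tx":0,"ty":0,"tz":-10,"roll":0},{"tx":0,"ty":0,"tz":-20,"roll":0},{"tx":0,"ty":0,"tz":-30,"roll":0},{"tx":0,"ty":0,"tz":-20,"roll":0},{"tx":0,"ty":0,"tz":-5,"roll":0},{"tx":0,"ty":0,"tz":0,"roll":0}]'
python3 chk.py tumbler mug
```

```text
t: 13.07
tool_pos: [0.4505, 0.1768, 0.1326]
tool_rot: [-3.141, 0.002, -0.002]
contact_force: [-1.7, 0.4, 4.6]
opening: 0.024
grip_force: 40.2
t: 13.4
tool_pos: [0.4499, 0.1766, 0.1313]
tool_rot: [3.142, -0.002, -0.0]
contact_force: [-0.0, -0.9, 0.1]
opening: 0.0499
grip_force: 0.0
t: 13.9
tool_pos: [0.4513, 0.1769, 0.2193]
tool_rot: [-3.141, 0.002, -0.008]
contact_force: [-0.7, -0.4, -0.3]
opening: 0.0501
grip_force: 0.0
13.9 [0.4513 0.1769 0.2193]
scene tumbler [447.9 176.5] 53.0 slope [0.0092 0.0036 0.121 ] 896
scene mug [566.9 248.8] 43.3 slope [0.0017 0.0061 0.0995] 482
side tumbler [448.8 177.7] 52.0 slope [0.0042 0.0136 0.1215] 779
side mug [568.4 249.4] 42.6 slope [-0.0068  0.0142  0.0998] 468
wrist tumbler [448.6 177.2] 51.4 slope [0.0081 0.0032 0.1205] 11721
wrist mug [568.5 249.3] 42.1 slope [ 0.0036 -0.0016  0.0988] 6925
```

The middle lid is seated flat. Now the large lid.

```bash
python3 -m handwheel '[{"tx":16,"ty":12,"tz":0,"roll":0},{"tx":26,"ty":19,"tz":0,"roll":0},{"tx":30,"ty":22,"tz":0,"roll":0},{"tx":25,"ty":18.5,"tz":0,"roll":0},{"tx":14,"ty":10,"tz":0,"roll":0},{"tx":0,"ty":0,"tz":0,"roll":0},{"tx":0,"ty":0,"tz":0,"roll":0},{"tx":0,"ty":0,"tz":0,"roll":0}]'
python3 - <<'E'
from h import *
p,d,T=snap("wrist"); P,C=cloud("wrist",p,d,T)
o=ctrl.get_obs(); print(o["tool_pos"],o["tool_rot"])
x,y,r=.5624,.0943,.062
m=np.hypot(P[:,0]-x,P[:,1]-y); q=P[(m<r+.005)&(abs(P[:,2]-.018)<.004)]; k=P[(m<.03)&(P[:,2]>.044)&(P[:,2]<.06)]
print(cv2.minEnclosingCircle((q[:,:2]*1000).astype(np.float32)),cv2.minEnclosingCircle((k[:,:2]*1000).astype(np.float32)))
E
```

```text
t: 14.72
tool_pos: [0.5597, 0.0954, 0.215]
tool_rot: [-3.141, 0.001, 0.005]
contact_force: [-0.4, -0.2, -0.2]
opening: 0.0498
grip_force: 0.0
[0.55973147 0.09568194 0.2154839 ] [-3.14139158e+00  6.42967534e-04  3.32480547e-03]
((562.652099609375, 94.40357971191406), 61.97012710571289) ((562.7429809570312, 94.3212661743164), 13.03963565826416)
```

```bash
python3 -m handwheel '[{"tx":2.5,"ty":1,"tz":20,"roll":0},{"tx":0,"ty":0,"tz":40,"roll":0},{"tx":0,"ty":0,"tz":40,"roll":0},{"tx":0,"ty":0,"tz":36,"roll":0},{"tx":0,"ty":0,"tz":25,"roll":0},{"tx":0,"ty":0,"tz":16,"roll":0},{"tx":0,"ty":0,"tz":10,"roll":0},{"tx":0,"ty":0,"tz":0,"roll":0},{"tx":0,"ty":0,"tz":0,"roll":0},{"tx":0,"ty":0,"tz":0,"roll":0}]' 50 40
python3 -m handwheel '[{"tx":0,"ty":0,"tz":0,"roll":0},{"tx":0,"ty":0,"tz":0,"roll":0},{"tx":0,"ty":0,"tz":0,"roll":0},{"tx":0,"ty":0,"tz":0,"roll":0},{"tx":0,"ty":0,"tz":0,"roll":0},{"tx":0,"ty":0,"tz":0,"roll":0}]' 10 40
```

```text
t: 15.6
tool_pos: [0.5647, 0.0944, 0.0315]
tool_rot: [-3.141, 0.001, -0.005]
contact_force: [-1.4, -0.4, -0.1]
opening: 0.05
grip_force: 0.0
t: 16.1
tool_pos: [0.5649, 0.0942, 0.0316]
tool_rot: [-3.141, 0.002, -0.005]
contact_force: [-1.5, 1.4, 6.8]
opening: 0.0237
grip_force: 40.0
```

```bash
python3 -m handwheel '[{"tx":0,"ty":0,"tz":-5,"roll":0},{"tx":0,"ty":0,"tz":-15,"roll":0},{"tx":0,"ty":0,"tz":-30,"roll":0},{"tx":0,"ty":0,"tz":-40,"roll":0},{"tx":0,"ty":0,"tz":-40,"roll":0},{"tx":0,"ty":0,"tz":-30,"roll":0},{"tx":0,"ty":0,"tz":-15,"roll":0}]' - 50
python3 -m handwheel '[{"tx":0,"ty":15,"tz":0,"roll":0},{"tx":0,"ty":25,"tz":0,"roll":0},{"tx":0,"ty":35,"tz":0,"roll":0},{"tx":0,"ty":35,"tz":0,"roll":0},{"tx":0,"ty":28,"tz":0,"roll":0},{"tx":0,"ty":17,"tz":0,"roll":0},{"tx":0,"ty":0,"tz":0,"roll":0},{"tx":0,"ty":0,"tz":0,"roll":0},{"tx":0,"ty":0,"tz":0,"roll":0}]'
python3 held.py .5625 -.061 .107 .062 .030
```

```text
t: 16.68
tool_pos: [0.5653, 0.094, 0.2102]
tool_rot: [-3.141, 0.002, -0.012]
contact_force: [1.2, 0.5, -1.1]
opening: 0.0238
grip_force: 49.3
t: 17.43
tool_pos: [0.5629, -0.0604, 0.2042]
tool_rot: [-3.141, 0.002, 0.001]
contact_force: [-1.0, 0.3, -2.7]
opening: 0.0238
grip_force: 49.4
[ 0.5629 -0.0604  0.2042] [-3.1409e+00  1.5000e-03  1.3000e-03] 0.023843654623916095
scene [559.4 -60.6] 62.6 [-0.0038  0.0016  0.1912]
rim [ 0.5616 -0.061   0.0576] 359
side [560.1 -59.3] 62.6 [-0.007   0.0103  0.1919]
rim [ 0.563  -0.062   0.0566] 454
wrist [560.8 -60. ] 62.2 [-0.0052 -0.001   0.191 ]
rim [ 0.5672 -0.0599  0.0554] 1690
```

```bash
python3 -m handwheel '[{"tx":2,"ty":1,"tz":0,"roll":0},{"tx":0,"ty":0,"tz":20,"roll":0},{"tx":0,"ty":0,"tz":25,"roll":0},{"tx":0,"ty":0,"tz":12,"roll":0},{"tx":0,"ty":0,"tz":0,"roll":0},{"tx":0,"ty":0,"tz":0,"roll":0}]'
python3 held.py .5625 -.061 .107 .062 .030
```

```text
t: 18.08
tool_pos: [0.5648, -0.0616, 0.1469]
tool_rot: [-3.141, 0.001, 0.003]
contact_force: [0.1, 0.6, -1.3]
opening: 0.024
grip_force: 49.5
[ 0.5648 -0.0616  0.1469] [-3.1411e+00  1.1000e-03  3.0000e-03] 0.023961335040407143
scene [560.7 -61.7] 62.7 [-0.0044  0.0041  0.1338]
rim [ 0.5624 -0.0586  0.0606] 220
side [562.8 -61.1] 62.3 [-0.0044  0.0092  0.136 ]
rim [ 0.5626 -0.0637  0.0553] 342
wrist [564.  -61.7] 62.1 [-0.0029 -0.0018  0.1358]
rim [ 0.5618 -0.0605  0.0632] 695
```

```bash
python3 -m handwheel '[{"tx":0,"ty":0,"tz":7,"roll":0},{"tx":0,"ty":0,"tz":5,"roll":0},{"tx":0,"ty":0,"tz":3,"roll":0},{"tx":0,"ty":0,"tz":2,"roll":0},{"tx":0,"ty":0,"tz":0,"roll":0},{"tx":0,"ty":0,"tz":0,"roll":0}]'
python3 -m handwheel '[{"tx":0,"ty":0,"tz":1.5,"roll":0},{"tx":0,"ty":0,"tz":0,"roll":0}]'
python3 -m handwheel '[{"tx":0,"ty":0,"tz":1,"roll":0},{"tx":0,"ty":0,"tz":0,"roll":0}]'
```

```text
t: 18.73
tool_pos: [0.5651, -0.062, 0.1303]
tool_rot: [-3.141, 0.002, 0.001]
contact_force: [-0.4, 0.5, -1.7]
opening: 0.0238
grip_force: 49.4
t: 18.9
tool_pos: [0.5653, -0.062, 0.1291]
tool_rot: [3.142, -0.002, 0.0]
contact_force: [-0.4, 0.1, -2.0]
opening: 0.0241
grip_force: 49.5
t: 19.07
tool_pos: [0.5655, -0.0621, 0.1284]
tool_rot: [3.141, -0.002, 0.001]
contact_force: [0.4, -0.4, -1.0]
opening: 0.0237
grip_force: 49.5
```

```bash
python3 -m handwheel '[{"tx":0,"ty":0,"tz":1,"roll":0},{"tx":0,"ty":0,"tz":0,"roll":0}]'
python3 -m handwheel '[{"tx":0,"ty":0,"tz":0.8,"roll":0},{"tx":0,"ty":0,"tz":0,"roll":0}]'
```

```text
t: 19.23
tool_pos: [0.5655, -0.0621, 0.1284]
tool_rot: [3.141, -0.002, 0.0]
contact_force: [-3.8, -0.2, 4.3]
opening: 0.0238
grip_force: 50.1
t: 19.4
tool_pos: [0.5657, -0.0621, 0.1284]
tool_rot: [3.141, -0.002, 0.001]
contact_force: [-4.4, 0.7, 8.2]
opening: 0.024
grip_force: 50.5
```

```bash
python3 -m handwheel '[{"tx":0,"ty":0,"tz":0,"roll":0},{"tx":0,"ty":0,"tz":0,"roll":0},{"tx":0,"ty":0,"tz":0,"roll":0},{"tx":0,"ty":0,"tz":0,"roll":0}]' 50 40
python3 -m handwheel '[{"tx":0,"ty":0,"tz":-10,"roll":0},{"tx":0,"ty":0,"tz":-20,"roll":0},{"tx":0,"ty":0,"tz":-30,"roll":0},{"tx":0,"ty":0,"tz":-20,"roll":0},{"tx":0,"ty":0,"tz":-5,"roll":0},{"tx":0,"ty":0,"tz":0,"roll":0},{"tx":0,"ty":0,"tz":0,"roll":0}]'
python3 chk.py mortar tumbler mug; ls pics
```

```text
t: 19.73
tool_pos: [0.5652, -0.062, 0.126]
tool_rot: [-3.142, 0.002, 0.0]
contact_force: [-1.0, -0.6, -0.1]
opening: 0.0505
grip_force: 0.0
t: 20.32
tool_pos: [0.565, -0.0619, 0.2107]
tool_rot: [-3.141, 0.002, 0.001]
contact_force: [-0.3, 0.6, -0.6]
opening: 0.0501
grip_force: 0.0
20.3167 [ 0.565  -0.0619  0.2107]
scene mortar [561.4 -61.4] 63.0 slope [-0.0011  0.0038  0.1154] 1634
scene tumbler [447.5 175.5] 51.6 slope [0.0073 0.0117 0.1212] 566
side mortar [562.8 -61.2] 62.5 slope [0.001  0.0058 0.1161] 2158
side tumbler [445.1 174.4] 51.9 slope [0.0119 0.023  0.1219] 508
side mug [573.8 248.4] 42.2 slope [-0.0411  0.0228  0.1005] 263
wrist mortar [563.7 -61.9] 62.1 slope [-0.0005 -0.0002  0.115 ] 17851
wrist tumbler [450.4 157.3] 42.5 slope [-0.0054  0.0302  0.121 ] 2107
ortho.png
scene0.png
scene2.png
scene_13.9.png
scene_20.3.png
scene_7.6.png
side0.png
side2.png
side_13.9.png
side_20.3.png
side_7.6.png
w1.png
wrist2.png
wrist_13.9.png
wrist_20.3.png
wrist_7.6.png
```

View pics/side_20.3.png

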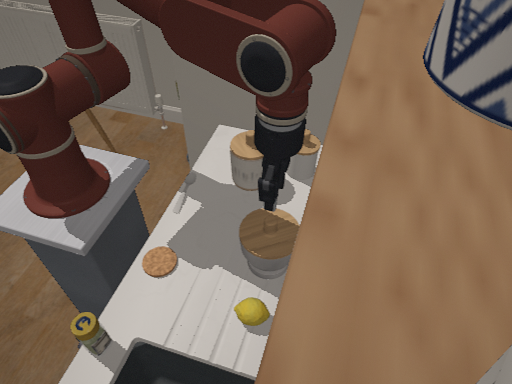

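The side view shows the lids on the mortar (270,236), tumbler (250,145) and mug (303,143). The lemon is in place at (252,311), and the gripper is clear of everything.

```bash
python3 -c "
from station import ctrl
print(ctrl.finish_job())"
```

```text
the job is handed in; nothing more can be done
None
```

All three lids are on their vessels (small on mug, middle on tumbler, large on mortar), each measured within about 3 mm of centre and level just after release, and the job was handed in at about 20 s; the hand-in printed no verdict, and I did not re-measure the garlic or lemon.

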